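Get the rolling pin from behind the jars into its stand and tidy the tray

TASK

Clear the glass jar, the pepper mill and the square canister off the wooden tray and stand all three upright together on the free part of the chopping board, leaving the half cucumber there undisturbed. Then fetch the rolling pin from behind where they stood and lower it into its slotted wooden stand until both handles rest at the bottom of their slots. Only then put the jar, the mill and the canister back on the tray, upright, each on the very spot where it stood at the start.

Things in the scene. Friction and masses are not known exactly. Their poses are not given: they have to be found in the camera images.
- tray: Low wooden tray, fixed, 150 (x) by 300 (y) by 12 mm, no rim. Origin: centre of underside, z up, x to the back. Three flush cork spots (72 mm) at x=-35, y=-95, 0, 95 mm hold the containers, which on which varies. The pin lies behind them along y at x=+25 between 8 mm high chocks (20 mm long at y=-55 and 55, x -2 to 52), about 10 mm from the containers: no room for a finger until they are cleared.
- board: Chopping board, pale wood, fixed, 360 (x) by 170 (y) by 20 mm thick, on one side of the tray (left or right). Origin: centre of its underside, z up. Its far end (x above +110 mm) carries the half cucumber; the rest, x from -180 to +110 mm, is free for the containers.
- stand: Brown wooden pin stand, fixed, on the tray's other side. Origin: centre of underside, z up. Base 240 (x) by 90 by 12 mm; uprights 14 mm thick at x=-97 and 97, each with a slot open at the top: 20 mm wide, bottom at z=40, straight to z=60, then flaring to a 50 mm mouth at z=86; top at z=89. The pin lies along x, either way round; seated, its axis is at z=48 mm.
- pin: Small rolling pin of pale wood, loose, about 0.2 kg: barrel 44 mm diameter, 150 mm long, with a handle 16 mm diameter, 45 mm long at each end (240 mm over all). Origin: its centre, on the axis; x runs along the axis (both ends are alike). It lies at the back of the tray with its axis 34 mm above the worktop and is free to turn about the axis.
- jar: Round glass jar with a flat steel lid, loose, 60 mm diameter over its whole height of 95 mm, about 0.25 kg. Origin: centre of its underside, z up.
- mill: Pepper mill of dark wood, loose, about 0.2 kg, 112 mm tall: foot 52 mm diameter up to 30 mm, stem 40 mm diameter from 30 to 90 mm, head 43 mm diameter from 90 to 106 mm, small steel knob on top. Origin: centre of its underside, z up.
- canister: Square canister of white ceramic with a flush wooden lid, loose, 54 by 54 mm (sides along its x and y), 100 mm tall, about 0.3 kg. Origin: centre of its underside, z up.
- cucumber: Half a dark green cucumber lying across the far end of the chopping board, cut face down, 138 mm long (along its y), 39 mm wide, about 20 mm high. Origin: centre of its underside. It must stay where it is.

How it is judged:
By the outcome, as a careful person would: the job done as asked, in the order asked, and still so for the second after the job is handed in, with the robot touching nothing.
It also fails if it takes over 142 s, if anything falls off the work surface, if the arm or the gripper's body presses on something with over 40 N, if the wrist force passes 120 N, or if a joint passes its speed limit or range.

ROBOT

A 6-joint arm with a two-finger parallel gripper is mounted at the origin on the work surface. World frame = base frame: x ahead of the robot, y to its left, z up, the work surface at z = 0. Lengths are in mm, angles in rad, forces in N, time in s.
With the tool pointing down it reaches from about 350 to 775 mm from the base axis. Payload 7.3 kg.
Tool frame: the origin (TCP) lies at the very end of the fingers, on their centre line; the grasp point (between the pads) lies 19 mm behind it (bot.grip_point_offset is the distance from the TCP to the grasp point, in mm); z points along the fingers, y is the line along which they close (so a half turn about z gives the same grasp; the last joint's range is limited). The gripper opens to 92 mm and grips with 3 to 60 N. Pads are 19 mm wide; open, the fingers measure 130 mm over their backs; the gripper's body (75 mm by 190 mm) begins 47 mm behind the grasp point.
Start: joints at [-1.343, 0.342, 1.524, -0, 1.275, -0.146], TCP at [191.73, -488.758, 226.741] pointing down, gripper open.
Joint ranges: [-2.53, 2.53], [-0.77, 2.02], [0.04, 2.7], [-1, 4.14], [0.28, 2.66], [-3.11, 3.11]. Speed limits (rad/s): [2.57, 2.57, 3.14, 3.14, 3.14, 3.14].

INTERFACE

Orientations are given as [roll, pitch, yaw] about the fixed x, y, z axes, in that order (R = Rz(yaw) Ry(pitch) Rx(roll)).
In Python, from plant import bot gives the robot as it stands. The module is installed in compiled form; this text tells all that it offers.
- The arm moves only by the shell command python3 -m jog 'ROWS' [OPENING]. ROWS is JSON, a list of rows, each a list of 6 numbers: the shift along the tool's x, y, z in mm, then the turn, a rotation vector about the tool's x, y, z in rad. In form: [[dx, dy, dz, rx, ry, rz], ...]. A call has 1 to 12 rows; each row shifts and turns the commanded pose from where the row before left it, along the tool's axes as they then stand; what a row does not reach is not made up. A row lasts 1/10 s, in which the tool goes at most 50 mm and 8.59 degrees, less where a joint would pass 70% of its speed; a pose out of reach is approached as far as the arm can. A call with a gripper value outside its range is refused whole. OPENING is the opening in per cent of the stroke, from 0 (shut) to 100 (fully open), set as the call begins (- or left out, the last holds). The fingers move at their own pace and stop on an object; the grip force is fixed at half the most. Time passes only in rows, so rows that do not move let the fingers close. It gives the time, the measured TCP pose, the force, the opening and the grip force at its end, in the units of the state.
- bot.get_obs(): the state, without advancing time (a new reading comes with each control period).
- bot.capture(name): name is "scene" or "top" or "wrist"; returns the picture (400x640x3 uint8, red, green, blue); there is no depth.
- bot.camera_model(name): a dict with "fx", "fy", "cx", "cy" (pixels), "position" and "orientation" of the camera in the world; the wrist camera has in their place "T_tool_cam" (4x4, takes a point from camera to tool coordinates, whose origin is the TCP and whose axes are the flange's). Camera axes: x right, y down, z forward; pixel columns grow to the right and rows downward; lengths in mm; the calibration is good to about 2 mm. A picture is of the moment at which its call begins: read the wrist's pose just before it. camera_model takes no time and is no camera call.
- bot.close_job(): hands the job in; it is judged then, once.
Trained networks look in the newest picture that a camera, given by its name, has taken for a name from the list of things; names that differ only in an ending like _2 or _b are one class to them, and where a whole thing is asked for, a point or a joint stands for the part that bears it (a point fixed in the world has none). Each returns a list of dicts, best first, with "p" (0 to 1); they miss things now and then, are a little off and sometimes report something else, mostly with a low value. They report only what shows in the picture. A call takes as long as a camera call.
- bot.outline_of(target, camera): "mask" (400x640 bool, what is visible of it) and "pixel" ([column, row] in pixels, amid what is visible of it).
The state is a dict: "time": time; "joint_positions": joint angles; "dq": joint speeds; "tau": joint torques, N m; "tool_pos": TCP position; "tcp_rot": TCP orientation; "contact_force": force on the tool from outside, world axes, zero at the start; "moment": the same for the moment, N m; "grip_width": finger opening in mm; "finger_force": force on a finger pad.
Only numpy, scipy, OpenCV 4.12 (cv2) and the standard library are available. Lean on these libraries where they do the work, as an engineer would, in place of code of your own. Each camera call takes 0.05 s, during which the arm holds its last target. There are 200 camera calls.

## Working session

There is one attempt and no reset: what is moved stays moved. The work goes in short steps, Python scripts to look and compute and a shell command to move; the robot and the scene stay as the last step left them, time stands still between calls to the robot, and variables do not carry over. Pictures are saved under pics/ and viewed, at most 14 in all, crops included, and the job is handed in when it is done.

```bash
mkdir -p pics; cat > h.py <<'E'
import numpy as np, cv2
from plant import bot
from scipy.spatial.transform import Rotation as R
def cam(n,obs=None):
    m=bot.camera_model(n)
    K=np.array([[m['fx'],0,m['cx']],[0,m['fy'],m['cy']],[0,0,1.]])
    if 'T_tool_cam' in m:
        o=obs or bot.get_obs()
        T=np.eye(4);T[:3,:3]=R.from_euler('xyz',o['tcp_rot']).as_matrix();T[:3,3]=o['tool_pos']
        T=T@np.array(m['T_tool_cam']);return K,T[:3,:3],T[:3,3]
    q=np.array(m['orientation'])
    Rm=q if q.shape==(3,3) else R.from_euler('xyz',q).as_matrix()
    return K,Rm,np.array(m['position'])
def ray(c,px):
    K,Rm,p=c;d=Rm@np.linalg.inv(K)@np.array([px[0],px[1],1.]);return p,d/np.linalg.norm(d)
def atz(c,px,z):
    p,d=ray(c,px);return p+d*(z-p[2])/d[2]
def proj(c,X):
    K,Rm,p=c;v=K@Rm.T@(np.asarray(X,float)-p);return v[:2]/v[2]
def save(n,im): cv2.imwrite('pics/'+n,im[:,:,::-1])
E
python3 - <<'E'
from h import *
import pickle
print(bot.get_obs())
for n in ['scene','top']:
    save(n+'0.png',bot.capture(n)); print(n,bot.camera_model(n))
    D={}
    for t in ['tray','board','stand','pin','jar','mill','canister','cucumber']:
        r=bot.outline_of(t,n)
        D[t]=r
        for d in r[:2]:
            ys,xs=np.where(d['mask']); print(t,round(d['p'],2),np.round(d['pixel']),xs.min(),xs.max(),ys.min(),ys.max(),len(xs))
    pickle.dump(D,open(n+'.pkl','wb'))
print(bot.camera_model('wrist'))
E
```

```text
{'time': 0.0, 'joint_positions': array([-1.34299835e+00,  3.42736768e-01,  1.52500866e+00, -2.82076223e-05,
        1.27537139e+00, -1.45997028e-01]), 'dq': array([-0.0009518 , -0.00051422, -0.00010377, -0.00018008, -0.0011909 ,
       -0.00055287]), 'tau': array([-1.09617954e-04, -4.31239200e+01, -2.44225895e+01,  7.18197436e-02,
        5.60576341e-02, -1.19292654e-04]), 'tool_pos': array([ 191.6279204 , -488.35213716,  226.04057838]), 'tcp_rot': array([-3.14008078e+00, -1.95048235e-04,  3.73803090e-01]), 'contact_force': array([-0.5105182 ,  0.55058976,  0.71731706]), 'moment': array([0.00041463, 0.02827097, 0.00168384]), 'finger_force': 0.0, 'grip_width': 91.68322598959104}
scene {'fx': 472.8901896564818, 'fy': 472.8901896564818, 'cx': 320.2389193059962, 'cy': 193.16644857983852, 'position': array([1192.96764498,  845.54983421,  871.43624436]), 'orientation': array([-2.24691259,  0.01336087,  2.54366763])}
tray 0.73 [339. 209.] 293 387 170 234 1801
board 0.85 [281. 141.] 221 337 115 172 3034
stand 0.72 [436. 273.] 383 483 227 307 3656
pin 0.68 [328. 184.] 307 351 165 212 751
jar 
[... 556 characters left out ...]
228.] 147 199 180 275 3541
pin 0.74 [330. 208.] 286 379 197 218 1235
jar 0.97 [289. 230.] 274 299 214 240 546
mill 0.82 [329. 229.] 315 335 220 241 369
canister 0.69 [366. 232.] 353 382 220 246 705
cucumber 0.56 [454. 163.] 429 482 156 171 724
{'fx': 319.1579902463855, 'fy': 319.1579902463855, 'cx': 323.2530819080182, 'cy': 196.6195971470804, 'T_tool_cam': array([[-7.82180984e-04, -9.57957254e-01, -2.86909894e-01,
         7.61288270e+01],
       [ 9.99999532e-01, -9.12514262e-04,  3.20550253e-04,
         7.47801886e-01],
       [-5.68882810e-04, -2.86909509e-01,  9.57957520e-01,
        -1.57897133e+02],
       [ 0.00000000e+00,  0.00000000e+00,  0.00000000e+00,
         1.00000000e+00]])}
```

View pics/scene0.png

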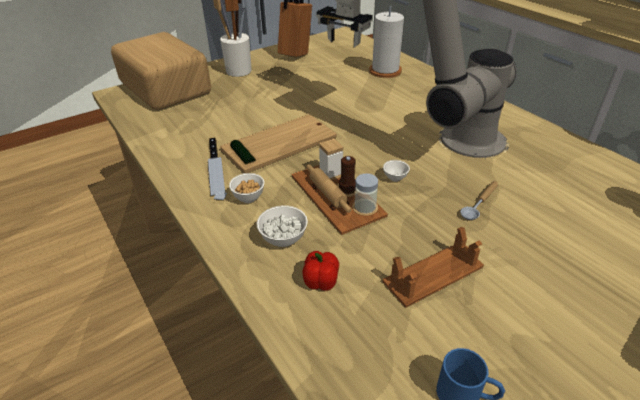

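View pics/top0.png

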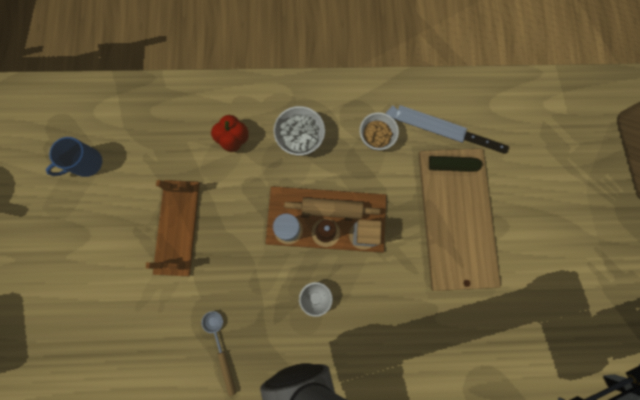

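The scene view shows the tray mid-table at (340,205) with canister, mill and jar in front of the pin. The stand is at (435,270) and the board at (280,140) with the cucumber. The top view agrees: board to the right (-y), stand to the left (+y).

```bash
python3 - <<'E'
from h import *
import pickle
D=pickle.load(open('top.pkl','rb'));S=pickle.load(open('scene.pkl','rb'))
ct=cam('top');cs=cam('scene')
def rect(D,c,t,z):
    m=D[t][0]['mask'].astype(np.uint8)
    m=cv2.morphologyEx(m,cv2.MORPH_OPEN,np.ones((3,3)))
    ys,xs=np.where(m)
    P=np.array([atz(c,(x,y),z)[:2] for x,y in zip(xs,ys)],np.float32)
    r=cv2.minAreaRect(P);return r
for t,z in [('tray',12),('board',20),('stand',12),('cucumber',20)]:
    print(t,'top',rect(D,ct,t,z),'scene',rect(S,cs,t,z))
for t in ['jar','mill','canister','pin','stand','board','cucumber','tray']:
    a,b=ray(ct,D[t][0]['pixel']),ray(cs,S[t][0]['pixel'])
    A=np.stack([a[1],-b[1]],1);s=np.linalg.lstsq(A,b[0]-a[0],rcond=None)[0]
    p,q=a[0]+a[1]*s[0],b[0]+b[1]*s[1]
    print(t,np.round((p+q)/2),'gap',round(np.linalg.norm(p-q),1))
# pin axis from mask PCA at z=34
ys,xs=np.where(D['pin'][0]['mask']);P=np.array([atz(ct,(x,y),40)[:2] for x,y in zip(xs,ys)]);print(cv2.minAreaRect(P.astype(np.float32)))
for n,px,z in [('bowl',(315,298),30),('lidjar',(288,226),95+12),('knob',(326,229),124),('canlid',(369,231),112)]: print(n,atz(ct,px,z))
E
```

```text
tray top ((555.5692749023438, -22.108169555664062), (304.15423583984375, 152.6796875), 84.7690658569336) scene ((564.2130126953125, -14.803848266601562), (304.9713439941406, 154.7084503173828), 85.90808868408203)
board top ((553.7335205078125, -357.1408996582031), (360.2861633300781, 177.1050567626953), 1.412583589553833) scene ((559.5164794921875, -345.51861572265625), (368.9472961425781, 194.6707763671875), 1.2121233940124512)
stand top ((544.7096557617188, 364.0835876464844), (110.64437866210938, 239.5373992919922), 86.12101745605469) scene ((523.039306640625, 344.0316467285156), (138.22364807128906, 296.3117370605469), 85.56342315673828)
cucumber top ((693.3638305664062, -361.64849853515625), (137.17979431152344, 39.118385314941406), 86.74266052246094) scene ((692.38037109375, -366.68377685546875), (150.35528564453125, 42.1508674621582), 87.01793670654297)
jar [524.  73.  55.] gap 5.5
mill [522. -23.  62.] gap 9.2
canister [ 520. -118.   72.] gap 12.2
pin [580. -31.  45.] gap 4.7
stand [542. 362.   9.] gap 0.3
board [ 536. -368.   -1.] gap 10.0
cucumber [ 696. -358.   27.] gap 5.7
tray [563.  -6. -38.] gap 4.1
((581.1610717773438, -36.791038513183594), (232.9032440185547, 45.87248229980469), 84.805419921875)
bowl [362.36360228  11.5946199   30.        ]
lidjar [529.92704385  70.53748621 107.        ]
knob [519.50067071 -15.91290812 124.        ]
canlid [ 513.89705114 -114.62005378  112.        ]
```

```bash
python3 -m jog '[[0,0,-10,0,0,0.1],[0,0,-10,0,0,0.13],[0,0,-10,0,0,0.13],[0,0,0,0,0,0.105]]' 
python3 -m jog '[[20,-14,-7,0,0,0],[32,-23,-7,0,0,0],[35,-25,-7,0,0,0],[35,-25,-7,0,0,0],[35,-25,-7,0,0,0],[35,-25,-7,0,0,0],[35,-25,-7,0,0,0],[35,-25,-7,0,0,0],[35,-25,-7,0,0,0],[35,-25,-7,0,0,0],[32,-23,-7,0,0,0],[20,-14,-7,0,0,0]]'
python3 -m jog '[[0,0,0,0,0,0],[0,0,0,0,0,0],[0,0,0,0,0,0]]'
cat > look.py <<'E'
import sys,pickle
from h import *
k=sys.argv[1];o=bot.get_obs();im=bot.capture('wrist');save(k+'.png',im);D={}
print(o['tool_pos'],o['tcp_rot'])
c=cam('wrist',o)
for t in sys.argv[2:]:
    r=bot.outline_of(t,'wrist');D[t]=r
    for d in r[:2]:
        ys,xs=np.where(d['mask']); print(t,round(d['p'],2),np.round(d['pixel']),xs.min(),xs.max(),ys.min(),ys.max(),len(xs))
pickle.dump((o,c,D),open(k+'.pkl','wb'))
E
python3 look.py w1 board cucumber tray canister mill pin jar
```

```text
time: 1.3
tool_pos: [191.9, -489.4, 258.2]
tcp_rot: [3.139, -0.001, -0.096]
contact_force: [0.2, -0.0, -0.1]
grip_width: 91.7
finger_force: 0.0
time: 2.5
tool_pos: [601.1, -248.7, 340.5]
tcp_rot: [-3.141, 0.0, -0.089]
contact_force: [0.3, 0.2, 0.3]
grip_width: 91.5
finger_force: 0.0
time: 2.8
tool_pos: [598.2, -251.5, 340.4]
tcp_rot: [3.141, 0.001, -0.092]
contact_force: [-0.7, -0.4, 0.2]
grip_width: 91.7
finger_force: 0.0
[ 598.20824237 -251.53905551  340.4355859 ] [ 3.14149180e+00  9.11898572e-04 -9.22304811e-02]
board 0.94 [391. 165.] 330 452 46 274 20119
cucumber 0.65 [395.  83.] 347 445 67 98 2762
tray 0.59 [191. 166.] 79 279 146 236 8415
tray 0.26 [107. 225.] 62 144 198 244 2736
canister 0.59 [236. 223.] 206 261 200 258 2036
mill 0.6 [166. 226.] 135 199 200 248 1854
pin 0.55 [182. 179.] 99 262 168 196 3602
jar 0.87 [106. 223.] 62 144 198 245 2698
```

```bash
python3 -m jog '[[0,-20,0,0,0,0],[0,-45,0,0,0,0],[0,-45,0,0,0,0],[0,-45,0,0,0,0],[0,-45,0,0,0,0],[0,-35,0,0,0,0],[0,-15,0,0,0,0],[0,0,0,0,0,0],[0,0,0,0,0,0],[0,0,0,0,0,0]]'
python3 look.py w2 tray canister mill jar pin stand
```

```text
time: 4.2
tool_pos: [621.8, -3.5, 340.6]
tcp_rot: [3.141, 0.0, -0.093]
contact_force: [0.1, 0.3, -0.4]
grip_width: 91.9
finger_force: 0.0
[621.78584743  -3.45548014 340.60887597] [ 3.14100465e+00  1.51331054e-04 -9.30722096e-02]
tray 0.58 [325. 166.] 242 436 146 237 9080
tray 0.17 [340. 228.] 323 357 200 255 1588
canister 0.62 [402. 226.] 382 436 199 259 2154
mill 0.94 [337. 227.] 323 357 201 255 1531
jar 0.83 [274. 231.] 249 298 199 259 2239
pin 0.55 [348. 178.] 268 428 167 196 3569
stand 0.97 [101. 190.] 31 142 148 244 6165
```

View pics/w2.png

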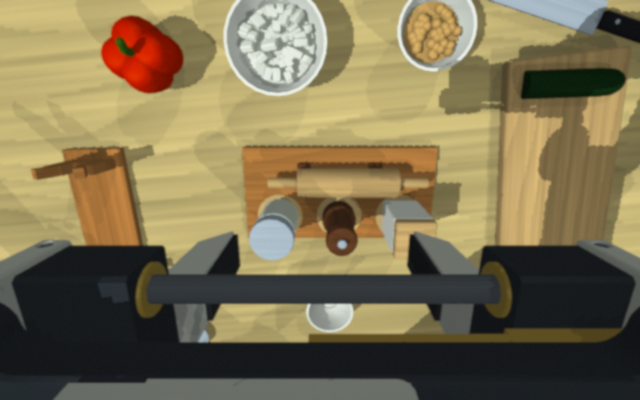

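The wrist view shows the jar lid at (272,240), mill knob at (341,244), canister lid at (415,237), the pin at y≈182 px, and the stand and board at the sides. Now I'll fit the models to the masks of both wrist views and the top view.

```bash
cat > fit.py <<'E'
from h import *
import pickle
from scipy.optimize import minimize
def cyl(prof,n=24):
    a=np.linspace(0,2*np.pi,n,endpoint=False)
    return [np.array([[r*np.cos(t),r*np.sin(t),z] for z in (z0,z1) for t in a]) for r,z0,z1 in prof]
def box(sx,sy,z0,z1,ox=0,oy=0): return [np.array([[ox+i*sx/2,oy+j*sy/2,z] for i in(-1,1) for j in(-1,1) for z in(z0,z1)])]
def pinm():
    return [p[:,[2,1,0]] for p in cyl([(22,-75,75),(8,-120,120)])]
M=dict(jar=cyl([(30,0,95)]),mill=cyl([(26,0,30),(20,30,90),(21.5,90,106),(6,106,112)]),canister=box(54,54,0,100),pin=pinm(),
 tray=box(150,300,0,12),board=box(360,170,0,20),stand=box(240,90,0,12)+box(14,70,12,89,-97)+box(14,70,12,89,97),cucumber=box(39,138,0,20))
def sil(c,t,x,y,z,yaw,S=2):
    Rz=R.from_euler('z',yaw).as_matrix();m=np.zeros((400*S,640*S),np.uint8)
    for part in M[t]:
        uv=np.array([proj(c,Rz@p+[x,y,z]) for p in part])
        h=cv2.convexHull(((uv+.5)*S*16).astype(np.float32)).astype(np.int32);cv2.fillConvexPoly(m,h,1,shift=4)
    return cv2.resize(m.astype(np.float32),(640,400),interpolation=cv2.INTER_AREA)
def fit(t,views,x0,freez=False,freeyaw=True):
    vs=[]
    for c,D in views:
        if t not in D or not D[t]: continue
        ig=np.zeros((400,640),bool)
        for k in D:
            if k!=t and D[k] and k not in('tray','board','stand'): ig|=cv2.dilate(D[k][0]['mask'].astype(np.uint8),np.ones((3,3)))>0
        vs.append((c,D[t][0]['mask'].astype(np.float32),~(ig&~D[t][0]['mask'])))
    def f(p):
        x,y=p[:2];z=p[2] if freez else x0[2];yw=x0[3]+(p[3]/100 if freeyaw else 0)
        return np.mean([(np.abs(sil(c,t,x,y,z,yw)-m)*w).sum()/m.sum() for c,m,w in vs])
    s0=np.array([x0[0],x0[1],x0[2],0.]);sim=np.vstack([s0]+[s0+np.eye(4)[i]*[8,8,8,6][i] for i in range(4)])
    r=minimize(f,s0,method='Nelder-Mead',options=dict(initial_simplex=sim,maxiter=220,xatol=.1,fatol=1e-4))
    return np.r_[r.x[:2],r.x[2] if freez else x0[2],x0[3]+(r.x[3]/100 if freeyaw else 0)].round(3),round(r.fun,3),len(vs)
E
python3 - <<'E'
from fit import *
V=[pickle.load(open(k+'.pkl','rb'))[1:] for k in('w1','w2')]
D=pickle.load(open('top.pkl','rb'));T=[(cam('top'),D)]
for n,W in(('wrist',V),('top',T)):
  for t,x0,fz,fy in [('tray',(556,-22,0,-.09),0,1),('jar',(529,75,12,0),1,0),('mill',(521,-19,12,0),1,0),('canister',(512,-113,12,-.09),1,1),('pin',(580,-25,34,1.48),1,1),('board',(554,-357,0,.02),0,1),('stand',(540,362,0,-.07),0,1),('cucumber',(693,-361,20,-.05),0,1)]:
    if n=='top' and t in('jar','mill','canister','pin'):fz=0
    print(n,t,*fit(t,W,x0,fz,fy))
E
```

```text
wrist tray [ 5.54032e+02 -2.35750e+01  0.00000e+00 -9.00000e-02] 0.044 2
wrist jar [527.889  74.695   7.485   0.   ] 0.134 2
wrist mill [520.628 -19.036   6.151   0.   ] 0.129 2
wrist canister [ 5.09279e+02 -1.16819e+02  3.11200e+00 -1.80000e-02] 0.393 2
wrist pin [577.738 -36.996  29.02    1.475] 0.05 2
wrist board [ 5.49877e+02 -3.62112e+02  0.00000e+00  2.30000e-02] 0.149 1
wrist stand [ 5.43593e+02  3.54888e+02  0.00000e+00 -3.90000e-02] 0.653 1
wrist cucumber [ 6.88926e+02 -3.57964e+02  2.00000e+01 -5.70000e-02] 0.16 1
top tray [ 5.56984e+02 -2.21450e+01  0.00000e+00 -9.30000e-02] 0.032 1
top jar [529.883  75.075  12.      0.   ] 0.138 1
top mill [522.768 -16.777  12.      0.   ] 0.112 1
top canister [ 5.13742e+02 -1.15102e+02  1.20000e+01 -9.70000e-02] 0.062 1
top pin [582.281 -34.627  34.      1.469] 0.102 1
top board [ 5.54262e+02 -3.59417e+02  0.00000e+00  2.90000e-02] 0.028 1
top stand [ 5.4484e+02  3.5841e+02  0.0000e+00 -6.0000e-02] 0.058 1
top cucumber [ 6.91215e+02 -3.56012e+02  2.00000e+01 -1.60000e-02] 0.311 1
```

```bash
python3 -m jog '[[-15,5,15,0,0,0],[-30,7,35,0,0,0],[-30,7,35,0,0,0],[-24,5.6,35,0,0,0],[0,0,35,0,0,0],[0,0,25,0,0,0],[0,0,15,0,0,0],[0,0,0,0,0,0],[0,0,0,0,0,0]]' 65
python3 look.py w3 mill jar canister
```

```text
time: 5.45
tool_pos: [521.4, -17.5, 146.2]
tcp_rot: [3.141, -0.0, -0.091]
contact_force: [-0.2, 0.5, 0.4]
grip_width: 59.6
finger_force: 0.0
[521.36408463 -17.53086599 146.18707841] [ 3.14145666e+00 -4.30497016e-04 -9.12774155e-02]
mill 0.6 [320. 211.] 292 357 160 257 5211
jar 0.78 [201. 206.] 138 256 158 251 7811
canister 0.64 [454. 204.] 398 521 159 252 8865
```

View pics/w3.png

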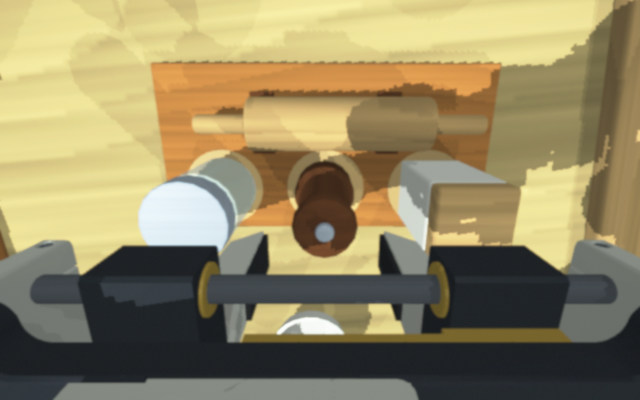

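The mill knob is at (325,232), between the finger tips; the jar lid and canister lid sit on either side. I'll check the knob and lids against the fit.

```bash
python3 - <<'E'
from fit import *
o,c,D=pickle.load(open('w3.pkl','rb'))
print('knob',atz(c,(325,232),124),'jarlid',atz(c,(188,217),107), 'TCP px',proj(c,o['tool_pos']), 'spot mill fit',fit('mill',[(c,D)],(521,-19,12,0),0,0),fit('jar',[(c,D)],(529,75,12,0),0,0),fit('canister',[(c,D)],(512,-114,12,-.09),0,1))
# cork spot centre of tray corners (152,63),(502,63)
print(atz(c,(152,63),12),atz(c,(502,63),12))
E
```

```text
knob [521.3858595  -19.93895348 124.        ] jarlid [533.10805999  69.24033353 107.        ] TCP px [320.84286126 248.45654502] spot mill fit (array([522.279, -19.67 ,  12.   ,   0.   ]), np.float64(0.06), 1) (array([528.376,  73.173,  12.   ,   0.   ]), np.float64(0.162), 1) (array([ 5.16615e+02, -1.15382e+02,  1.20000e+01, -4.21000e-01]), np.float64(0.214), 1)
[641.80870848 115.83882358  12.        ] [ 614.52301455 -180.08539047   12.        ]
```

```bash
python3 -m jog '[[0,2,20,0,0,0],[0,0,30,0,0,0],[0,0,18,0,0,0],[0,0,10,0,0,0],[0,0,0,0,0,0],[0,0,0,0,0,0],[0,0,0,0,0,0]]' 
python3 -c "from plant import bot;o=bot.get_obs();print(o['tool_pos'],o['contact_force'])"
python3 -m jog '[[0,0,0,0,0,0],[0,0,0,0,0,0],[0,0,0,0,0,0],[0,0,0,0,0,0],[0,0,0,0,0,0],[0,0,0,0,0,0]]' 30
python3 -m jog '[[0,0,-3,0,0,0],[0,0,-7,0,0,0],[0,0,-20,0,0,0],[0,0,-30,0,0,0],[0,0,-35,0,0,0],[0,0,-30,0,0,0],[0,0,-20,0,0,0],[0,0,-5,0,0,0]]'
```

```text
time: 6.35
tool_pos: [521.7, -19.5, 68.9]
tcp_rot: [3.141, -0.002, -0.091]
contact_force: [-0.0, -0.3, -0.9]
grip_width: 59.5
finger_force: 0.0
[521.70916583 -19.51769807  68.87603199] [-0.0457141  -0.25982371 -0.92921286]
time: 6.95
tool_pos: [521.2, -19.4, 68.1]
tcp_rot: [3.142, -0.001, -0.091]
contact_force: [0.8, 2.1, 3.7]
grip_width: 42.0
finger_force: 30.0
time: 7.75
tool_pos: [521.7, -19.6, 220.2]
tcp_rot: [3.141, -0.004, -0.091]
contact_force: [-0.2, -0.6, -2.7]
grip_width: 42.2
finger_force: 30.0
```

```bash
python3 -m jog '[[3,8,0,0,0,0],[7,20,0,0,0,0],[13,35,0,0,0,0],[15,40,0,0,0,0],[15,40,0,0,0,0],[15,40,0,0,0,0],[15,40,0,0,0,0],[15,40,0,0,0,0],[12,35,0,0,0,0],[8,20,0,0,0,0],[4,10.5,0,0,0,0],[0,0,0,0,0,0]]'
python3 -m jog '[[0,0,20,0,0,0],[0,0,35,0,0,0],[0,0,35,0,0,0],[0,0,20,0,0,0],[0,0,10,0,0,0],[0,0,5,0,0,0],[0,0,0,0,0,0],[0,0,0,0,0,0]]'
python3 look.py w4 mill board cucumber
```

```text
time: 8.95
tool_pos: [611.3, -359.7, 214.1]
tcp_rot: [-3.14, 0.004, -0.094]
contact_force: [-0.2, 0.4, -2.3]
grip_width: 42.4
finger_force: 30.0
time: 9.75
tool_pos: [613.0, -358.0, 94.2]
tcp_rot: [3.14, -0.002, -0.091]
contact_force: [0.7, -0.4, -2.1]
grip_width: 42.2
finger_force: 30.0
[ 613.03776684 -357.99379833   94.15483124] [ 3.14030130e+00 -2.02186286e-03 -9.10512250e-02]
mill 0.65 [323. 249.] 274 372 181 334 9492
board 0.87 [326. 153.] 183 435 25 334 32188
cucumber 0.57 [314.  99.] 212 420 69 132 11616
```

View pics/w4.png

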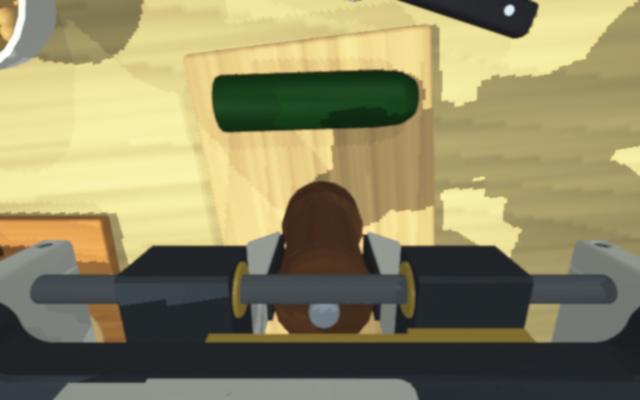

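The mill is held upright over the board at (322,250), well short of the cucumber at (315,100).

```bash
python3 -m jog '[[0,0,6,0,0,0],[0,0,5,0,0,0],[0,0,3,0,0,0],[0,0,2,0,0,0],[0,0,1,0,0,0],[0,0,0,0,0,0],[0,0,0,0,0,0]]'
python3 -m jog '[[0,0,1,0,0,0],[0,0,0,0,0,0],[0,0,0,0,0,0]]'
```

```text
time: 10.65
tool_pos: [612.6, -357.5, 76.2]
tcp_rot: [3.141, -0.001, -0.091]
contact_force: [-0.8, 1.5, 2.0]
grip_width: 42.6
finger_force: 30.0
time: 10.95
tool_pos: [612.9, -357.6, 76.2]
tcp_rot: [3.141, -0.002, -0.091]
contact_force: [-1.3, 2.8, 6.2]
grip_width: 42.1
finger_force: 30.0
```

```bash
python3 -m jog '[[0,0,0,0,0,0],[0,0,0,0,0,0],[0,0,0,0,0,0],[0,0,-5,0,0,0],[0,0,-20,0,0,0],[0,0,-40,0,0,0],[0,0,-45,0,0,0],[0,0,-30,0,0,0],[0,0,-10,0,0,0],[0,0,0,0,0,0]]' 65
python3 -m jog '[[-5,-18,0,0,0,0],[-11,-40,0,0,0,0],[-12,-45,0,0,0,0],[-13,-45,0,0,0,0],[-14,-45,0,0,0,0],[-14,-45,0,0,0,0],[-14,-45,0,0,0,0],[-14,-45,0,0,0,0],[-12,-45,0,0,0,0],[-9,-30,0,0,0,0],[-5,-20,0,0,0,0],[0,0,0,0,0,0]]' 83
python3 -m jog '[[0,0,30,0,0,0],[0,0,25,0,0,0],[0,0,15,0,0,0],[0,0,0,0,0,0],[0,0,0,0,0,0]]'
python3 look.py w5 jar
python3 - <<'E'
from fit import *
o,c,D=pickle.load(open('w5.pkl','rb'))
print(fit('jar',[(c,D)],(529,75,12,0),0,0),proj(c,(529,74.6,107)))
print(proj(c,(559,74.6,107)))
E
```

```text
time: 11.95
tool_pos: [612.9, -358.0, 226.4]
tcp_rot: [3.14, -0.003, -0.091]
contact_force: [0.3, 0.4, -0.7]
grip_width: 59.6
finger_force: 0.0
time: 13.15
tool_pos: [526.8, 77.2, 222.6]
tcp_rot: [-3.141, 0.004, -0.088]
contact_force: [0.7, 0.6, 0.5]
grip_width: 76.2
finger_force: 0.0
time: 13.65
tool_pos: [528.3, 74.0, 154.1]
tcp_rot: [3.141, 0.002, -0.092]
contact_force: [1.0, -0.3, 0.0]
grip_width: 76.1
finger_force: 0.0
[528.27948333  74.00918896 154.06239325] [ 3.14111749e+00  1.64654474e-03 -9.20255058e-02]
jar 0.77 [320. 206.] 278 365 154 257 6869
(array([528.324,  73.855,  12.   ,   0.   ]), np.float64(0.022), 1) [320.28326914 217.02038222]
[315.92557244 174.28200672]
```

View pics/w5.png

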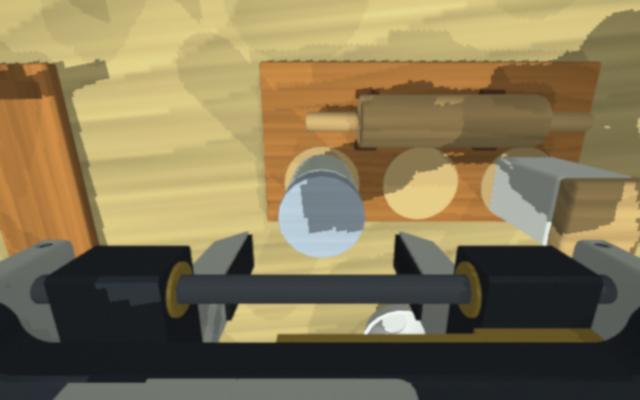

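The jar lid at (322,215) lies right under the gripper, and the mill's empty spot is at (420,182).

```bash
python3 -m jog '[[0,0,20,0,0,0],[0,0,30,0,0,0],[0,0,22,0,0,0],[0,0,10,0,0,0],[0,0,4,0,0,0],[0,0,0,0,0,0],[0,0,0,0,0,0],[0,0,0,0,0,0]]' 
python3 -m jog '[[0,0,0,0,0,0],[0,0,0,0,0,0],[0,0,0,0,0,0],[0,0,0,0,0,0],[0,0,0,0,0,0]]' 55
python3 -m jog '[[0,0,-3,0,0,0],[0,0,-7,0,0,0],[0,0,-20,0,0,0],[0,0,-30,0,0,0],[0,0,-35,0,0,0],[0,0,-30,0,0,0],[0,0,-20,0,0,0],[0,0,-5,0,0,0]]'
python3 -m jog '[[1,18,0,0,0,0],[2.5,40,0,0,0,0],[3,45,0,0,0,0],[3,45,0,0,0,0],[3,45,0,0,0,0],[3,45,0,0,0,0],[3,45,0,0,0,0],[3,45,0,0,0,0],[3,45,0,0,0,0],[3,35,0,0,0,0],[2,20,0,0,0,0],[0,6,0,0,0,0]]'
python3 -m jog '[[0,0,20,0,0,0],[0,0,35,0,0,0],[0,0,35,0,0,0],[0,0,20,0,0,0],[0,0,10,0,0,0],[0,0,5,0,0,0],[0,0,0,0,0,0],[0,0,0,0,0,0]]'
```

```text
time: 14.55
tool_pos: [529.2, 74.8, 69.8]
tcp_rot: [-3.141, -0.002, -0.091]
contact_force: [-0.1, -0.1, 0.1]
grip_width: 76.0
finger_force: 0.0
time: 15.05
tool_pos: [528.6, 74.8, 69.0]
tcp_rot: [3.142, -0.001, -0.091]
contact_force: [-0.1, 0.1, 3.3]
grip_width: 59.9
finger_force: 30.0
time: 15.85
tool_pos: [529.4, 74.8, 221.4]
tcp_rot: [-3.141, -0.005, -0.091]
contact_force: [0.5, 0.1, -3.1]
grip_width: 59.8
finger_force: 30.0
time: 17.05
tool_pos: [517.3, -362.0, 216.7]
tcp_rot: [-3.14, 0.002, -0.094]
contact_force: [0.7, 0.2, -2.4]
grip_width: 59.9
finger_force: 30.0
time: 17.85
tool_pos: [518.9, -360.4, 95.0]
tcp_rot: [3.14, -0.002, -0.091]
contact_force: [-0.1, 0.3, -2.2]
grip_width: 59.5
finger_force: 30.0
```

```bash
python3 -m jog '[[0,0,6,0,0,0],[0,0,5,0,0,0],[0,0,3,0,0,0],[0,0,2,0,0,0],[0,0,1.5,0,0,0],[0,0,0.5,0,0,0],[0,0,0,0,0,0],[0,0,0,0,0,0]]'
python3 -m jog '[[0,0,1,0,0,0],[0,0,0,0,0,0],[0,0,0,0,0,0]]'
```

```text
time: 18.65
tool_pos: [518.3, -360.0, 77.0]
tcp_rot: [3.141, -0.0, -0.091]
contact_force: [-3.1, 3.2, 5.1]
grip_width: 59.7
finger_force: 30.0
time: 18.95
tool_pos: [518.3, -360.0, 76.9]
tcp_rot: [3.141, -0.001, -0.091]
contact_force: [-4.6, 3.9, 11.5]
grip_width: 59.5
finger_force: 30.0
```

```bash
python3 -m jog '[[0,0,0,0,0,0],[0,0,0,0,0,0],[0,0,0,0,0,0],[0,0,-5,0,0,0],[0,0,-20,0,0,0],[0,0,-40,0,0,0],[0,0,-45,0,0,0],[0,0,-30,0,0,0],[0,0,-10,0,0,0],[0,0,0,0,0,0]]' 83
python3 -m jog '[[-3,-20,0,0,0,0],[-5,-40,0,0,0,0],[-5,-45,0,0,0,0],[-5,-45,0,0,0,0],[-5,-45,15,0,0,0],[-4,-34,25,0,0,0],[-2,-15,20,0,0,0],[0,0,10,0,0,0],[0,0,0,0,0,0],[0,0,0,0,0,0]]' 80
python3 look.py w6 canister pin tray
python3 - <<'E'
from fit import *
o,c,D=pickle.load(open('w6.pkl','rb'))
for t,x0,z,y in [('canister',(512,-114.5,12,-.09),0,1),('pin',(579,-36,34,1.475),0,1),('tray',(555,-23,0,-.09),0,1)]: print(t,fit(t,[(c,D)],x0,z,y))
E
```

```text
time: 19.95
tool_pos: [518.8, -360.5, 226.2]
tcp_rot: [3.14, -0.002, -0.091]
contact_force: [-0.2, -0.0, -0.4]
grip_width: 76.1
finger_force: 0.0
time: 20.95
tool_pos: [511.8, -115.6, 154.5]
tcp_rot: [3.141, 0.0, -0.092]
contact_force: [-0.3, 0.2, 0.6]
grip_width: 73.3
finger_force: 0.0
[ 511.82839221 -115.59068059  154.51656665] [ 3.14132640e+00  3.66771991e-04 -9.22505784e-02]
canister 0.64 [321. 210.] 283 364 158 256 7473
pin 0.66 [219. 119.] 77 364 95 149 11868
tray 0.76 [201. 148.] 43 383 62 223 34294
canister (array([ 5.12182e+02, -1.16913e+02,  1.20000e+01, -9.20000e-02]), np.float64(0.062), 1)
pin (array([578.449, -38.283,  34.   ,   1.477]), np.float64(0.028), 1)
tray (array([ 5.54775e+02, -2.44060e+01,  0.00000e+00, -9.40000e-02]), np.float64(0.023), 1)
```

View pics/w6.png

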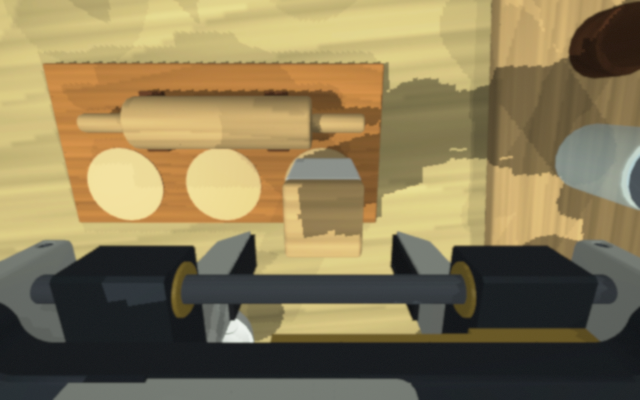

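The canister at (323,215) is square to the fingers. The pin lies free behind it (row 120), and the mill and jar stand on the board at right.

```bash
python3 -m jog '[[0,0.7,20,0,0,0],[0,0,30,0,0,0],[0,0,22,0,0,0],[0,0,10,0,0,0],[0,0,4,0,0,0],[0,0,0,0,0,0],[0,0,0,0,0,0],[0,0,0,0,0,0]]' 
python3 -m jog '[[0,0,0,0,0,0],[0,0,0,0,0,0],[0,0,0,0,0,0],[0,0,0,0,0,0],[0,0,0,0,0,0],[0,0,0,0,0,0]]' 50
python3 -m jog '[[0,0,-3,0,0,0],[0,0,-7,0,0,0],[0,0,-20,0,0,0],[0,0,-25,0,0,0],[0,0,-25,0,0,0],[0,0,-20,0,0,0],[0,0,-10,0,0,0]]'
python3 -m jog '[[-5,18,0,0,0,0],[-9,36,0,0,0,0],[-12,45,0,0,0,0],[-12,45,0,0,0,0],[-12,45,0,0,0,0],[-9,35,0,0,0,0],[-5,20,0,0,0,0],[-2,10,0,0,0,0],[0,0,0,0,0,0]]'
python3 -m jog '[[0,0,20,0,0,0],[0,0,30,0,0,0],[0,0,20,0,0,0],[0,0,10,0,0,0],[0,0,5,0,0,0],[0,0,0,0,0,0],[0,0,0,0,0,0]]'
```

```text
time: 21.95
tool_pos: [512.3, -115.4, 69.7]
tcp_rot: [3.141, -0.002, -0.091]
contact_force: [-0.8, 0.3, -0.1]
grip_width: 73.1
finger_force: 0.0
time: 22.55
tool_pos: [511.7, -115.2, 68.9]
tcp_rot: [3.141, -0.0, -0.091]
contact_force: [-0.7, 0.1, 3.5]
grip_width: 53.7
finger_force: 30.0
time: 23.25
tool_pos: [512.2, -115.3, 180.7]
tcp_rot: [3.141, -0.003, -0.091]
contact_force: [0.1, 0.1, -3.1]
grip_width: 54.0
finger_force: 30.0
time: 24.15
tool_pos: [422.2, -362.6, 178.1]
tcp_rot: [-3.141, 0.001, -0.093]
contact_force: [1.0, 0.9, -1.8]
grip_width: 53.8
finger_force: 30.0
time: 24.85
tool_pos: [423.4, -362.3, 94.7]
tcp_rot: [3.14, -0.001, -0.091]
contact_force: [-0.1, 0.3, -2.2]
grip_width: 54.2
finger_force: 30.0
```

```bash
python3 -m jog '[[0,0,6,0,0,0],[0,0,5,0,0,0],[0,0,3,0,0,0],[0,0,2,0,0,0],[0,0,1.5,0,0,0],[0,0,0.5,0,0,0],[0,0,0,0,0,0],[0,0,0,0,0,0]]'
python3 -m jog '[[0,0,0.5,0,0,0],[0,0,0,0,0,0],[0,0,0,0,0,0]]'
```

```text
time: 25.65
tool_pos: [422.6, -362.0, 76.9]
tcp_rot: [3.141, -0.0, -0.091]
contact_force: [-2.5, 2.5, 7.8]
grip_width: 53.8
finger_force: 30.0
time: 25.95
tool_pos: [422.7, -362.1, 76.9]
tcp_rot: [3.141, -0.0, -0.091]
contact_force: [-3.2, 2.0, 11.4]
grip_width: 53.6
finger_force: 30.0
```

```bash
python3 -m jog '[[0,0,0,0,0,0],[0,0,0,0,0,0],[0,0,0,0,0,0],[0,0,-5,0,0,0],[0,0,-20,0,0,0],[0,0,-40,0,0,0],[0,0,-45,0,0,0],[0,0,-30,0,0,0],[0,0,-10,0,0,0]]' 80
python3 -m jog '[[0,0,0,0,0,-0.128],[0,0,0,0,0,-0.144],[0,0,0,0,0,-0.144],[0,0,0,0,0,-0.144],[0,0,0,0,0,-0.144],[0,0,0,0,0,-0.144],[0,0,0,0,0,-0.144],[0,0,0,0,0,-0.144],[0,0,0,0,0,-0.144],[0,0,0,0,0,-0.144],[0,0,0,0,0,-0.144],[0,0,0,0,0,0]]' 76
python3 -m jog '[[15,5,0,0,0,0],[30,11,0,0,0,0],[42,16,0,0,0,0],[45,17,0,0,0,0],[45,17,0,0,0,0],[45,17,0,0,0,0],[45,17,10,0,0,0],[40,15,20,0,0,0],[22,8,20,0,0,0],[8,2,15,0,0,0],[0,0,0,0,0,0],[0,0,0,0,0,0]]'
python3 look.py w7 pin tray stand
python3 - <<'E'
from fit import *
o,c,D=pickle.load(open('w7.pkl','rb'))
for t,x0,z,y in [('pin',(579,-37,34,1.475),0,1)]: print(t,fit(t,[(c,D)],x0,z,y))
E
```

```text
time: 26.85
tool_pos: [423.8, -363.2, 229.2]
tcp_rot: [3.137, -0.005, -0.091]
contact_force: [-0.4, 0.3, -0.3]
grip_width: 73.4
finger_force: 0.0
time: 28.05
tool_pos: [422.4, -361.7, 224.1]
tcp_rot: [-3.14, -0.001, 1.478]
contact_force: [0.6, 0.3, -0.5]
grip_width: 69.4
finger_force: 0.0
time: 29.25
tool_pos: [578.6, -37.8, 160.3]
tcp_rot: [-3.141, 0.0, 1.476]
contact_force: [-0.3, -0.8, 0.9]
grip_width: 69.2
finger_force: 0.0
[578.55935897 -37.75988241 160.29521284] [-3.14099837e+00  1.26308940e-04  1.47581755e+00]
pin 0.86 [326. 170.] 299 349 44 272 8903
tray 0.75 [283. 104.] 207 382 0 274 32862
pin (array([578.295, -37.223,  34.   ,   1.48 ]), np.float64(0.103), 1)
```

View pics/w7.png

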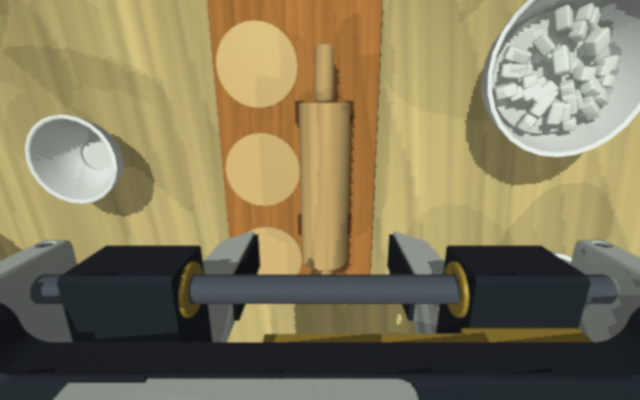

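The pin runs vertically in the picture at column 325, centred between the fingers and aligned with them.

```bash
python3 -m jog '[[0,0,20,0,0,0],[0,0,35,0,0,0],[0,0,35,0,0,0],[0,0,25,0,0,0],[0,0,15,0,0,0],[0,0,7,0,0,0],[0,0,3,0,0,0],[0,0,0,0,0,0],[0,0,0,0,0,0],[0,0,0,0,0,0]]'
python3 -m jog '[[0,0,0,0,0,0],[0,0,0,0,0,0],[0,0,0,0,0,0],[0,0,0,0,0,0],[0,0,0,0,0,0],[0,0,0,0,0,0]]' 38
python3 -m jog '[[0,0,-3,0,0,0],[0,0,-7,0,0,0],[0,0,-20,0,0,0],[0,0,-35,0,0,0],[0,0,-40,0,0,0],[0,0,-40,0,0,0],[0,0,-40,0,0,0],[0,0,-35,0,0,0],[0,0,-20,0,0,0],[0,0,0,0,0,0]]'
```

```text
time: 30.45
tool_pos: [579.4, -38.4, 21.2]
tcp_rot: [3.14, 0.0, 1.477]
contact_force: [1.1, -0.1, -0.4]
grip_width: 69.7
finger_force: 0.0
time: 31.05
tool_pos: [578.9, -38.3, 20.3]
tcp_rot: [3.141, 0.0, 1.477]
contact_force: [0.4, 0.4, 0.6]
grip_width: 43.4
finger_force: 30.0
time: 32.05
tool_pos: [579.9, -38.5, 263.9]
tcp_rot: [3.135, 0.001, 1.477]
contact_force: [-0.0, 0.0, -2.8]
grip_width: 43.4
finger_force: 30.0
```

```bash
python3 -m jog '[[0,0,0,0,0,0.11],[0,0,0,0,0,0.14],[0,0,0,0,0,0.145],[0,0,0,0,0,0.145],[0,0,0,0,0,0.145],[0,0,0,0,0,0.145],[0,0,0,0,0,0.145],[0,0,0,0,0,0.145],[0,0,0,0,0,0.145],[0,0,0,0,0,0.145],[0,0,0,0,0,0.08],[0,0,0,0,0,0.047]]'
python3 -m jog '[[-3,-15,0,0,0,0],[-6,-35,0,0,0,0],[-6,-40,0,0,0,0],[-7,-45,0,0,0,0],[-7,-45,0,0,0,0],[-6,-40,0,0,0,0],[-4,-21,0,0,0,0],[-1,-10,0,0,0,0],[0,0,0,0,0,0],[0,0,0,0,0,0]]'
python3 look.py s1 stand pin
python3 -m jog '[[-1,-15,0,0,0,0],[-2,-30,0,0,0,0],[-2,-40,0,0,0,0],[-2,-40,0,0,0,0],[-2,-40,0,0,0,0],[-2,-40,0,0,0,0],[-2,-35,0,0,0,0],[-2,-30,0,0,0,0],[-2,-14,0,0,0,0],[0,0,0,0,0,0],[0,0,0,0,0,0]]'
python3 look.py s2 stand pin
python3 - <<'E'
from h import *
a=cv2.imread('pics/s1.png');b=cv2.imread('pics/s2.png');cv2.imwrite('pics/s12.png',np.hstack([a[:270,:400],b[:270,240:]]))
E
```

```text
time: 33.25
tool_pos: [577.9, -38.1, 258.1]
tcp_rot: [-3.141, 0.004, -0.063]
contact_force: [-0.1, -0.8, -2.6]
grip_width: 43.0
finger_force: 30.0
time: 34.25
tool_pos: [553.9, 213.9, 259.7]
tcp_rot: [3.141, 0.001, -0.06]
contact_force: [-1.0, 0.4, -3.2]
grip_width: 43.3
finger_force: 30.0
[553.8983338  213.91404372 259.70066241] [ 3.14068368e+00  6.66822809e-04 -6.01657614e-02]
stand 0.82 [210. 156.] 147 252 81 244 11941
stand 0.57 [508. 148.] 385 639 86 210 27731
pin 0.68 [322. 171.] 273 373 0 334 22580
time: 35.5
tool_pos: [554.1, 498.9, 259.6]
tcp_rot: [3.141, 0.0, -0.06]
contact_force: [-0.1, 0.2, -3.2]
grip_width: 43.5
finger_force: 30.0
[554.1273009  498.872639   259.58271678] [ 3.14066074e+00  4.34274717e-04 -6.03301576e-02]
stand 0.72 [432. 150.] 391 502 65 244 13150
pin 0.68 [323. 176.] 273 373 0 334 22733
```

View pics/s12.png

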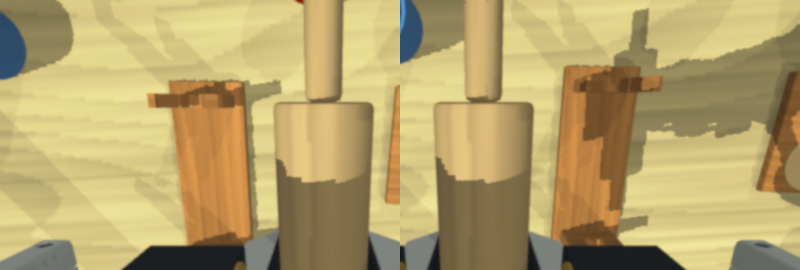

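The two halves show the stand's base and far upright (left view around (205,95) to (215,240), right view around (605,80) to (590,240)); the near end is hidden by the gripper. I'll fit on the visible rows.

```bash
python3 - <<'E'
from fit import *
import fit as F
Vs={k:pickle.load(open(k+'.pkl','rb')) for k in('s1','s2')}
def run(ks,w,x0=(544.5,358.4,0,-.06)):
    F.M['stand']=box(240,90,0,12)+box(14,w,12,89,-97)+box(14,w,12,89,97)
    W=[]
    for k in ks:
        o,c,D=Vs[k];m=D['stand'][0]['mask'].astype(np.float32);wt=np.ones_like(m);wt[236:]=0;wt*=1-cv2.dilate(D['pin'][0]['mask'].astype(np.uint8),np.ones((5,5)))
        W.append((c,m,wt))
    f=lambda p:np.mean([(np.abs(sil(c,'stand',p[0],p[1],0,p[2]/100)-m)*wt).sum()/m.sum() for c,m,wt in W])
    s0=np.array([x0[0],x0[1],x0[3]*100]);r=minimize(f,s0,method='Nelder-Mead',options=dict(initial_simplex=np.vstack([s0,s0+[6,0,0],s0+[0,6,0],s0+[0,0,4]]),maxiter=150,fatol=1e-4,xatol=.05))
    return r.x.round(2),round(r.fun,4)
for w in(60,66,72,78): print(w,run(['s1','s2'],w))
for k in('s1','s2'): print(k,run([k],72))
E
```

```text
60 (array([542.55, 356.86,  -7.26]), np.float64(0.0244))
66 (array([542.6 , 356.86,  -7.07]), np.float64(0.0271))
72 (array([542.62, 356.76,  -6.91]), np.float64(0.0308))
78 (array([542.6 , 356.83,  -7.07]), np.float64(0.0351))
s1 (array([542.66, 356.6 ,  -6.91]), np.float64(0.0306))
s2 (array([542.27, 356.94,  -6.71]), np.float64(0.0294))
```

```bash
python3 -m jog '[[0,10,0,0,0,0.011],[0,25,0,0,0,0],[-0.4,35,0,0,0,0],[-0.5,35,0,0,0,0],[-0.5,25,0,0,0,0],[0,12.5,0,0,0,0],[0,0,0,0,0,0],[0,0,0,0,0,0]]'
python3 -m jog '[[0,0,15,0,0,0],[0,0,30,0,0,0],[0,0,35,0,0,0],[0,0,35,0,0,0],[0,0,25,0,0,0],[0,0,15,0,0,0],[0,0,5,0,0,0],[0,0,0,0,0,0],[0,0,0,0,0,0]]'
python3 - <<'E'
from h import *
o=bot.get_obs();print(o['tool_pos'],o['tcp_rot'])
im=bot.capture('wrist');im2=bot.capture('scene')
im2=cv2.resize(im2[200:330,350:520],None,fx=3,fy=3,interpolation=cv2.INTER_CUBIC)
out=np.zeros((400,320+510,3),np.uint8);out[:, :320]=im[:,160:480];out[:390,320:]=im2
save('p1.png',out[:,:800])
E
```

```text
time: 36.45
tool_pos: [542.9, 357.6, 260.6]
tcp_rot: [-3.141, -0.001, -0.072]
contact_force: [0.0, 0.4, -2.6]
grip_width: 43.3
finger_force: 30.0
time: 37.35
tool_pos: [543.2, 358.0, 101.1]
tcp_rot: [-3.141, -0.002, -0.071]
contact_force: [0.6, 0.5, -1.4]
grip_width: 42.8
finger_force: 30.0
[543.2302798  358.03390656 101.13013836] [-3.14062849e+00 -1.63216448e-03 -7.05800895e-02]
```

View pics/p1.png

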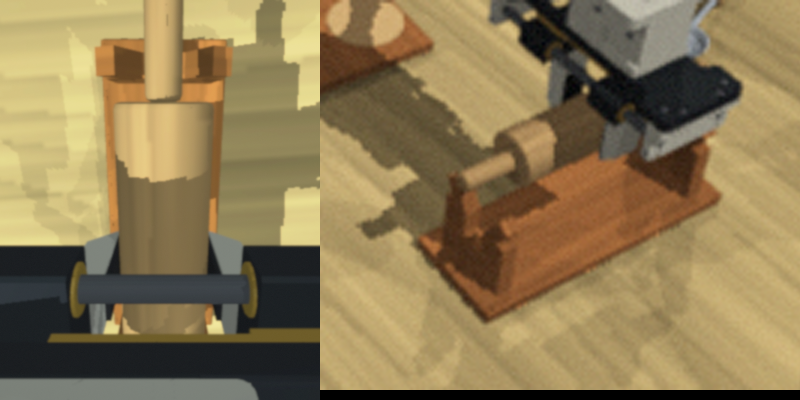

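Left half: the handle (column 163) is centred between the upright's horns (97–231, mid 164). Right half: the pin hangs over both slots.

```bash
python3 -m jog '[[0,0,8,0,0,0],[0,0,12,0,0,0],[0,0,10,0,0,0],[0,0,5,0,0,0],[0,0,0,0,0,0]]'
python3 -m jog '[[0,0,4,0,0,0],[0,0,4,0,0,0],[0,0,4,0,0,0],[0,0,2,0,0,0],[0,0,0,0,0,0],[0,0,0,0,0,0]]'
python3 -m jog '[[0,0,3,0,0,0],[0,0,3,0,0,0],[0,0,2,0,0,0],[0,0,0,0,0,0],[0,0,0,0,0,0]]'
```

```text
time: 37.95
tool_pos: [542.0, 356.7, 63.6]
tcp_rot: [3.14, 0.002, -0.071]
contact_force: [-1.4, -0.2, -2.7]
grip_width: 43.4
finger_force: 30.0
time: 38.55
tool_pos: [542.8, 357.2, 51.3]
tcp_rot: [-3.142, -0.0, -0.071]
contact_force: [-0.3, -0.5, -2.2]
grip_width: 43.3
finger_force: 30.0
time: 39.05
tool_pos: [542.6, 357.1, 43.1]
tcp_rot: [3.141, 0.0, -0.071]
contact_force: [-0.0, 0.1, -3.0]
grip_width: 43.2
finger_force: 30.0
```

```bash
python3 -m jog '[[0,0,3,0,0,0],[0,0,2,0,0,0],[0,0,1.5,0,0,0],[0,0,0,0,0,0],[0,0,0,0,0,0]]'
python3 -m jog '[[0,0,1,0,0,0],[0,0,0.7,0,0,0],[0,0,0,0,0,0],[0,0,0,0,0,0]]'
python3 -m jog '[[0,0,0.7,0,0,0],[0,0,0,0,0,0],[0,0,0,0,0,0]]'
```

```text
time: 39.55
tool_pos: [542.7, 357.1, 36.6]
tcp_rot: [3.141, 0.0, -0.071]
contact_force: [-0.6, -0.6, -2.5]
grip_width: 43.3
finger_force: 30.0
time: 39.95
tool_pos: [542.6, 357.1, 34.9]
tcp_rot: [3.141, 0.0, -0.071]
contact_force: [-0.1, 0.3, -2.7]
grip_width: 43.1
finger_force: 30.0
time: 40.25
tool_pos: [542.7, 357.1, 34.3]
tcp_rot: [-3.142, -0.0, -0.071]
contact_force: [-0.6, 0.2, -2.4]
grip_width: 43.3
finger_force: 30.0
```

```bash
python3 -m jog '[[0,0,0.6,0,0,0],[0,0,0,0,0,0],[0,0,0,0,0,0]]'
python3 -m jog '[[0,0,0.6,0,0,0],[0,0,0,0,0,0],[0,0,0,0,0,0]]'
```

```text
time: 40.55
tool_pos: [542.8, 357.2, 34.2]
tcp_rot: [-3.141, -0.0, -0.071]
contact_force: [-2.5, -1.0, 3.0]
grip_width: 43.4
finger_force: 30.0
time: 40.85
tool_pos: [542.8, 357.1, 34.1]
tcp_rot: [-3.141, -0.001, -0.071]
contact_force: [-3.4, -1.0, 7.2]
grip_width: 43.7
finger_force: 30.0
```

```bash
python3 -m jog '[[0,0,0,0,0,0],[0,0,0,0,0,0],[0,0,0,0,0,0],[0,0,-3,0,0,0],[0,0,-15,0,0,0],[0,0,-30,0,0,0],[0,0,-40,0,0,0],[0,0,-40,0,0,0],[0,0,-40,0,0,0],[0,0,-25,0,0,0],[0,0,0,0,0,0.02],[0,0,0,0,0,0]]' 75
python3 - <<'E'
from h import *
import pickle
o=bot.get_obs();print(o['tool_pos'],o['tcp_rot'])
im=bot.capture('wrist');r=bot.outline_of('pin','wrist');c=cam('wrist',o)
pickle.dump((o,c,{'pin':r}),open('p2.pkl','wb'))
im2=bot.capture('scene');s=bot.outline_of('pin','scene');cs=cam('scene')
im2=cv2.resize(im2[200:330,350:520],None,fx=2.8,fy=2.8,interpolation=cv2.INTER_CUBIC)
out=np.zeros((400,800,3),np.uint8);out[:, :320]=im[:,160:480];out[:364,320:796]=im2
save('p2.png',out)
from fit import fit
print(fit('pin',[(cs,{'pin':s})],(542,357,48,-.071),1,1),fit('pin',[(c,{'pin':r})],(542,357,48,-.071),0,1))
E
```

```text
time: 42.05
tool_pos: [542.7, 357.1, 227.2]
tcp_rot: [-3.141, -0.002, -0.092]
contact_force: [-0.2, 0.0, -0.5]
grip_width: 68.6
finger_force: 0.0
[542.70216849 357.13110374 227.2082445 ] [-3.14077399e+00 -1.50846073e-03 -9.17781532e-02]
(array([ 5.46776e+02,  3.57522e+02,  4.88520e+01, -6.10000e-02]), np.float64(0.232), 1) (array([ 5.44373e+02,  3.55530e+02,  4.80000e+01, -7.20000e-02]), np.float64(0.033), 1)
```

View pics/p2.png

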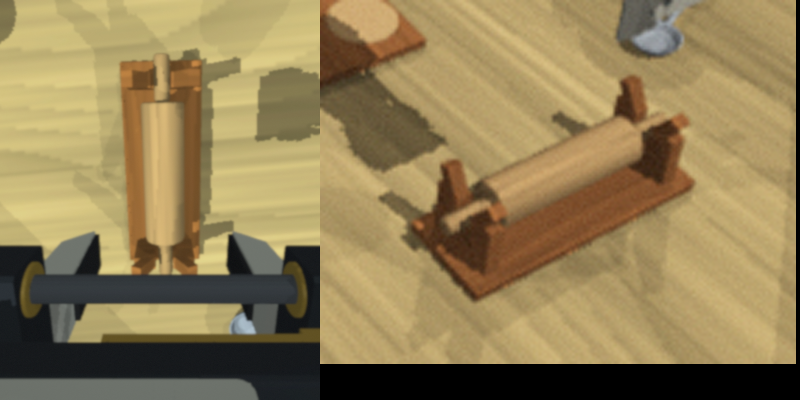

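The pin sits in both slots in both views, level (fitted axis height 49 mm). Next I'll return the canister.

```bash
python3 -m jog '[[-1.5,20,0,0,0,0],[-3,40,0,0,0,0],[-3.5,46,0,0,0,0],[-3.5,46,0,0,0,0],[-3.5,46,0,0,0,0],[-3.5,46,0,0,0,0],[-3.5,46,0,0,0,0],[-3.5,46,0,0,0,0],[-3.5,46,0,0,0,0],[-3.5,46,0,0,0,0]]' 80
python3 -m jog '[[-3.5,46,0,0,0,0],[-3.5,46,0,0,0,0],[-3.5,46,0,0,0,0],[-3.5,46,0,0,0,0],[-3.3,46,0,0,0,0],[-3,36,0,0,0,0],[-2,23,0,0,0,0],[-1,10,0,0,0,0],[0,0,0,0,0,0],[0,0,0,0,0,0],[0,0,0,0,0,0]]'
python3 look.py b1 canister jar mill
python3 - <<'E'
from fit import *
o,c,D=pickle.load(open('b1.pkl','rb'))
for t,x0 in [('canister',(422.7,-362,20,-.09)),('jar',(518.3,-360,20,0)),('mill',(612.9,-357.6,20,0))]: print(t,fit(t,[(c,D)],x0,0,t=='canister'))
E
```

```text
time: 43.25
tool_pos: [470.4, -67.7, 225.5]
tcp_rot: [-3.141, 0.001, -0.091]
contact_force: [1.4, -0.6, -0.4]
grip_width: 73.7
finger_force: 0.0
time: 44.35
tool_pos: [421.3, -360.4, 226.1]
tcp_rot: [-3.141, 0.0, -0.09]
contact_force: [-0.2, 0.3, 0.3]
grip_width: 73.2
finger_force: 0.0
[ 421.29266357 -360.38038108  226.14217889] [-3.14110188e+00  1.29855080e-04 -8.96960646e-02]
canister 0.97 [325. 186.] 294 356 147 221 4437
canister (array([ 4.22395e+02, -3.63659e+02,  2.00000e+01, -9.10000e-02]), np.float64(0.068), 1)
jar (array([ 518.3, -360. ,   20. ,    0. ]), np.float64(nan), 0)
mill (array([ 612.9, -357.6,   20. ,    0. ]), np.float64(nan), 0)
  return _methods._mean(a, axis=axis, dtype=dtype,
  ret = ret.dtype.type(ret / rcount)
```

View pics/b1.png

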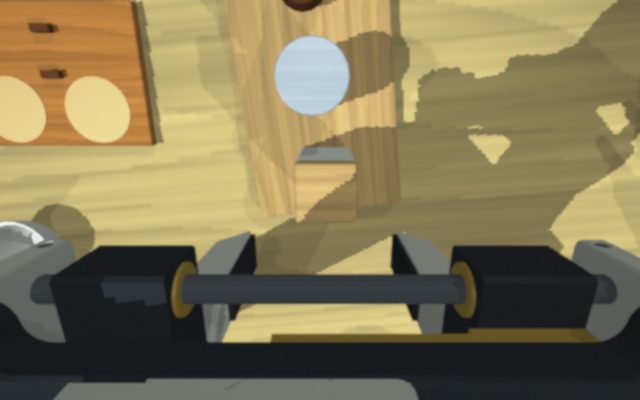

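Canister lid at (325,190) and jar lid at (312,75) stand upright on the board; the mill is further up, as placed.

```bash
python3 -m jog '[[1.5,1.6,20,0,0,0.0015],[0,0,35,0,0,0],[0,0,35,0,0,0],[0,0,30,0,0,0],[0,0,17,0,0,0],[0,0,8,0,0,0],[0,0,3.5,0,0,0],[0,0,0,0,0,0],[0,0,0,0,0,0],[0,0,0,0,0,0]]'
```

```text
time: 45.55
tool_pos: [422.7, -363.9, 78.7]
tcp_rot: [3.14, -0.001, -0.093]
contact_force: [-0.3, 0.0, 0.7]
grip_width: 73.6
finger_force: 0.0
```

```bash
python3 -m jog '[[0,-1.7,1.5,0,0,-0.0015],[0,0,0,0,0,0],[0,0,0,0,0,0],[0,0,0,0,0,0]]'
```

```text
time: 45.95
tool_pos: [422.4, -361.8, 76.2]
tcp_rot: [3.141, -0.0, -0.091]
contact_force: [0.7, 0.0, -0.4]
grip_width: 73.8
finger_force: 0.0
```

```bash
python3 -m jog '[[0,0,0,0,0,0],[0,0,0,0,0,0],[0,0,0,0,0,0],[0,0,0,0,0,0],[0,0,0,0,0,0],[0,0,0,0,0,0]]' 50
python3 -m jog '[[0,0,-3,0,0,0],[0,0,-7,0,0,0],[0,0,-20,0,0,0],[0,0,-25,0,0,0],[0,0,-25,0,0,0],[0,0,-20,0,0,0],[0,0,-10,0,0,0]]'
python3 -m jog '[[5,-18,0,0,0,0],[9,-36,0,0,0,0],[12,-45,0,0,0,0],[12,-45,0,0,0,0],[12,-45,0,0,0,0],[9.4,-35,0,0,0,0],[5,-20,0,0,0,0],[2,-9.7,0,0,0,0],[0,0,0,0,0,0]]'
python3 -m jog '[[0,0,20,0,0,0],[0,0,35,0,0,0],[0,0,25,0,0,0],[0,0,10,0,0,0],[0,0,5,0,0,0],[0,0,0,0,0,0],[0,0,0,0,0,0],[0,0,0,0,0,0],[0,0,0,0,0,0]]'
```

```text
time: 46.55
tool_pos: [422.4, -361.9, 76.1]
tcp_rot: [3.141, 0.0, -0.091]
contact_force: [0.6, -0.7, -0.3]
grip_width: 53.7
finger_force: 30.0
time: 47.25
tool_pos: [422.9, -362.2, 188.4]
tcp_rot: [3.139, -0.002, -0.091]
contact_force: [-0.6, -1.3, -2.6]
grip_width: 53.9
finger_force: 30.0
time: 48.15
tool_pos: [511.6, -114.4, 185.8]
tcp_rot: [-3.142, 0.001, -0.089]
contact_force: [-0.3, -0.1, -2.7]
grip_width: 53.6
finger_force: 30.0
time: 49.05
tool_pos: [512.1, -115.4, 92.0]
tcp_rot: [3.141, -0.002, -0.091]
contact_force: [-0.2, -0.0, -2.6]
grip_width: 53.8
finger_force: 30.0
```

```bash
python3 -m jog '[[0,0,8,0,0,0],[0,0,7,0,0,0],[0,0,4,0,0,0],[0,0,2,0,0,0],[0,0,1.5,0,0,0],[0,0,0,0,0,0],[0,0,0,0,0,0],[0,0,0,0,0,0]]'
python3 -m jog '[[0,0,0.7,0,0,0],[0,0,0,0,0,0],[0,0,0,0,0,0]]'
python3 -m jog '[[0,0,0.7,0,0,0],[0,0,0,0,0,0],[0,0,0,0,0,0]]'
```

```text
time: 49.85
tool_pos: [511.8, -115.3, 68.8]
tcp_rot: [3.141, -0.0, -0.091]
contact_force: [-0.5, -0.2, -2.8]
grip_width: 53.8
finger_force: 30.0
time: 50.15
tool_pos: [511.8, -115.3, 68.1]
tcp_rot: [3.141, -0.0, -0.091]
contact_force: [-0.2, -0.2, -0.8]
grip_width: 53.8
finger_force: 30.0
time: 50.45
tool_pos: [511.9, -115.3, 68.1]
tcp_rot: [3.141, -0.001, -0.091]
contact_force: [-1.7, -1.0, 5.2]
grip_width: 54.0
finger_force: 30.0
```

```bash
python3 -m jog '[[0,0,0,0,0,0],[0,0,0,0,0,0],[0,0,0,0,0,0],[0,0,-5,0,0,0],[0,0,-20,0,0,0],[0,0,-40,0,0,0],[0,0,-45,0,0,0],[0,0,-30,0,0,0],[0,0,-10,0,0,0],[0,0,0,0,0,0]]' 80
python3 -m jog '[[2,20,0,0,0,0],[4,35,0,0,0,0],[6,45,0,0,0,0],[6,45,0,0,0,0],[5,45,0,0,0,0],[3.7,33,0,0,0,0],[2,20,0,0,0,0],[0,0,0,0,0,0]]' 83
python3 -m jog '[[0,0,20,0,0,0],[0,0,35,0,0,0],[0,0,35,0,0,0],[0,0,25,0,0,0],[0,0,15,0,0,0],[0,0,7,0,0,0],[0,0,0,0,0,0],[0,0,0,0,0,0],[0,0,0,0,0,0]]'
```

```text
time: 51.45
tool_pos: [512.2, -115.4, 218.6]
tcp_rot: [3.141, -0.003, -0.091]
contact_force: [-0.3, -0.2, -0.6]
grip_width: 73.5
finger_force: 0.0
time: 52.25
tool_pos: [516.8, -362.0, 214.0]
tcp_rot: [-3.14, 0.004, -0.094]
contact_force: [0.6, -0.0, -0.7]
grip_width: 75.8
finger_force: 0.0
time: 53.15
tool_pos: [518.6, -360.0, 81.3]
tcp_rot: [3.14, -0.002, -0.091]
contact_force: [0.3, 0.1, -0.8]
grip_width: 76.4
finger_force: 0.0
```

```bash
python3 -m jog '[[0,0,4,0,0,0],[0,0,0,0,0,0],[0,0,0,0,0,0],[0,0,0,0,0,0]]'
python3 -m jog '[[0,0,0,0,0,0],[0,0,0,0,0,0],[0,0,0,0,0,0],[0,0,0,0,0,0],[0,0,0,0,0,0]]' 55
python3 -m jog '[[0,0,-3,0,0,0],[0,0,-7,0,0,0],[0,0,-20,0,0,0],[0,0,-30,0,0,0],[0,0,-35,0,0,0],[0,0,-30,0,0,0],[0,0,-20,0,0,0],[0,0,-5,0,0,0]]'
```

```text
time: 53.55
tool_pos: [518.1, -359.9, 76.4]
tcp_rot: [3.141, -0.0, -0.091]
contact_force: [-0.9, 0.7, -0.8]
grip_width: 76.3
finger_force: 0.0
time: 54.05
tool_pos: [518.1, -359.8, 76.2]
tcp_rot: [3.141, -0.0, -0.091]
contact_force: [0.0, -0.0, 0.2]
grip_width: 59.8
finger_force: 30.0
time: 54.85
tool_pos: [518.9, -360.5, 229.6]
tcp_rot: [3.138, -0.004, -0.091]
contact_force: [0.4, 0.3, -2.4]
grip_width: 59.5
finger_force: 30.0
```

```bash
python3 -m jog '[[-1,-18,0,0,0,0],[-2.5,-40,0,0,0,0],[-3,-45,0,0,0,0],[-3,-45,0,0,0,0],[-3,-45,0,0,0,0],[-3,-45,0,0,0,0],[-3,-45,0,0,0,0],[-3,-45,0,0,0,0],[-3,-45,0,0,0,0],[-2.7,-35,0,0,0,0],[-2,-20,0,0,0,0],[0,-5.7,0,0,0,0]]'
python3 -m jog '[[0,0,20,0,0,0],[0,0,35,0,0,0],[0,0,35,0,0,0],[0,0,25,0,0,0],[0,0,15,0,0,0],[0,0,7,0,0,0],[0,0,0,0,0,0],[0,0,0,0,0,0],[0,0,0,0,0,0],[0,0,0,0,0,0]]'
```

```text
time: 56.05
tool_pos: [527.6, 77.0, 225.3]
tcp_rot: [-3.141, 0.002, -0.088]
contact_force: [-0.4, -0.2, -2.8]
grip_width: 59.6
finger_force: 30.0
time: 57.05
tool_pos: [529.0, 74.7, 90.1]
tcp_rot: [-3.142, -0.002, -0.091]
contact_force: [-0.7, 0.4, -2.2]
grip_width: 59.9
finger_force: 30.0
```

```bash
python3 -m jog '[[-0.2,0,8,0,0,0],[0,0,7,0,0,0],[0,0,4,0,0,0],[0,0,1.5,0,0,0],[0,0,0.7,0,0,0],[0,0,0,0,0,0],[0,0,0,0,0,0],[0,0,0,0,0,0]]'
python3 -m jog '[[0,0,0.7,0,0,0],[0,0,0,0,0,0],[0,0,0,0,0,0]]'
python3 -m jog '[[0,0,0.6,0,0,0],[0,0,0,0,0,0],[0,0,0,0,0,0]]'
```

```text
time: 57.85
tool_pos: [528.2, 74.8, 68.2]
tcp_rot: [3.141, 0.0, -0.091]
contact_force: [-2.9, 0.4, 4.7]
grip_width: 59.3
finger_force: 30.0
time: 58.15
tool_pos: [528.2, 74.8, 68.2]
tcp_rot: [3.141, -0.0, -0.091]
contact_force: [-5.3, 0.5, 10.6]
grip_width: 59.6
finger_force: 30.0
time: 58.45
tool_pos: [528.2, 74.8, 68.2]
tcp_rot: [3.141, -0.001, -0.091]
contact_force: [-7.9, 0.8, 15.5]
grip_width: 59.5
finger_force: 30.0
```

```bash
python3 -m jog '[[0,0,-1.2,0,0,0],[0,0,0,0,0,0]]'
python3 -m jog '[[0,0,0,0,0,0],[0,0,0,0,0,0],[0,0,0,0,0,0],[0,0,-5,0,0,0],[0,0,-20,0,0,0],[0,0,-40,0,0,0],[0,0,-45,0,0,0],[0,0,-30,0,0,0],[0,0,-10,0,0,0],[0,0,0,0,0,0]]' 83
python3 -m jog '[[5,18,0,0,0,0],[11,40,0,0,0,0],[12,45,0,0,0,0],[13,45,0,0,0,0],[14,45,0,0,0,0],[14,45,0,0,0,0],[14,45,0,0,0,0],[14,45,0,0,0,0],[12.6,45,0,0,0,0],[9,30,0,0,0,0],[5,20,0,0,0,0],[0,0,0,0,0,0]]' 65
python3 -m jog '[[0,0,20,0,0,0],[0,0,35,0,0,0],[0,0,35,0,0,0],[0,0,25,0,0,0],[0,0,15,0,0,0],[0,0,7,0,0,0],[0,0,0,0,0,0],[0,0,0,0,0,0],[0,0,0,0,0,0]]'
```

```text
time: 58.65
tool_pos: [528.8, 74.8, 68.2]
tcp_rot: [-3.142, -0.001, -0.091]
contact_force: [-1.2, 1.2, 4.7]
grip_width: 59.8
finger_force: 30.0
time: 59.65
tool_pos: [528.9, 74.7, 219.1]
tcp_rot: [-3.141, -0.003, -0.091]
contact_force: [-0.3, -0.1, 0.1]
grip_width: 76.3
finger_force: 0.0
time: 60.85
tool_pos: [611.6, -360.4, 213.7]
tcp_rot: [-3.14, 0.004, -0.095]
contact_force: [0.1, -0.1, -0.4]
grip_width: 59.4
finger_force: 0.0
time: 61.75
tool_pos: [613.6, -358.2, 82.7]
tcp_rot: [3.14, -0.002, -0.091]
contact_force: [0.5, 0.3, -0.5]
grip_width: 59.8
finger_force: 0.0
```

```bash
python3 -m jog '[[0,0,4,0,0,0],[0,0,1.5,0,0,0],[0,0,0,0,0,0],[0,0,0,0,0,0],[0,0,0,0,0,0]]'
python3 -m jog '[[0,0,0,0,0,0],[0,0,0,0,0,0],[0,0,0,0,0,0],[0,0,0,0,0,0],[0,0,0,0,0,0],[0,0,0,0,0,0]]' 30
python3 -m jog '[[0,0,-3,0,0,0],[0,0,-7,0,0,0],[0,0,-20,0,0,0],[0,0,-30,0,0,0],[0,0,-35,0,0,0],[0,0,-30,0,0,0],[0,0,-20,0,0,0],[0,0,-5,0,0,0]]'
```

```text
time: 62.25
tool_pos: [612.9, -357.8, 75.5]
tcp_rot: [3.141, -0.0, -0.091]
contact_force: [-0.5, -0.2, 1.2]
grip_width: 59.7
finger_force: 0.0
time: 62.85
tool_pos: [612.9, -357.6, 75.5]
tcp_rot: [-3.142, -0.0, -0.091]
contact_force: [0.1, 1.0, 0.1]
grip_width: 42.1
finger_force: 30.0
time: 63.65
tool_pos: [613.7, -358.4, 229.2]
tcp_rot: [3.138, -0.005, -0.091]
contact_force: [-0.0, 0.4, -2.4]
grip_width: 41.9
finger_force: 30.0
```

```bash
python3 -m jog '[[-3,-8,0,0,0,0],[-7,-20,0,0,0,0],[-13,-35,0,0,0,0],[-15,-40,0,0,0,0],[-15,-40,0,0,0,0],[-15,-40,0,0,0,0],[-15,-40,0,0,0,0],[-15,-40,0,0,0,0],[-12,-35,0,0,0,0],[-8,-20,0,0,0,0],[-4,-10.3,0,0,0,0],[0,0,0,0,0,0]]'
python3 -m jog '[[0,0,20,0,0,0],[0,0,35,0,0,0],[0,0,35,0,0,0],[0,0,25,0,0,0],[0,0,15,0,0,0],[0,0,6,0,0,0],[0,0,0,0,0,0],[0,0,0,0,0,0],[0,0,0,0,0,0],[0,0,0,0,0,0]]'
```

```text
time: 64.85
tool_pos: [520.2, -18.5, 224.5]
tcp_rot: [-3.141, 0.002, -0.089]
contact_force: [0.5, -0.6, -1.8]
grip_width: 41.8
finger_force: 30.0
time: 65.85
tool_pos: [521.8, -19.9, 90.2]
tcp_rot: [3.141, -0.002, -0.091]
contact_force: [-0.6, -0.7, -3.0]
grip_width: 41.9
finger_force: 30.0
```

```bash
python3 -m jog '[[0,-0.2,8,0,0,0],[0,0,7,0,0,0],[0,0,4,0,0,0],[0,0,1.5,0,0,0],[0,0,0.7,0,0,0],[0,0,0,0,0,0],[0,0,0,0,0,0],[0,0,0,0,0,0]]'
python3 -m jog '[[0,0,0.7,0,0,0],[0,0,0,0,0,0],[0,0,0,0,0,0]]'
```

```text
time: 66.65
tool_pos: [521.4, -19.5, 68.4]
tcp_rot: [3.141, -0.0, -0.091]
contact_force: [0.3, -0.2, -1.9]
grip_width: 42.3
finger_force: 30.0
time: 66.95
tool_pos: [521.3, -19.5, 67.5]
tcp_rot: [3.142, 0.0, -0.091]
contact_force: [0.3, -1.0, -1.5]
grip_width: 41.9
finger_force: 30.0
```

```bash
python3 -m jog '[[0,0,0.6,0,0,0],[0,0,0,0,0,0],[0,0,0,0,0,0]]'
python3 -m jog '[[0,0,0,0,0,0],[0,0,0,0,0,0],[0,0,0,0,0,0],[0,0,-5,0,0,0],[0,0,-20,0,0,0],[0,0,-40,0,0,0],[0,0,-45,0,0,0],[0,0,-40,0,0,0],[0,0,-40,0,0,0],[0,0,-20,0,0,0]]' 65
python3 -m jog '[[20,0,-15,0,0,0],[30,0,-15,0,0,0],[30,0,-15,0,0,0],[20,0,-10,0,0,0],[0,0,0,0,0,0],[0,0,0,0,0,0],[0,0,0,0,0,0]]'
python3 look.py e1 jar mill canister tray
python3 - <<'E'
from fit import *
o,c,D=pickle.load(open('e1.pkl','rb'))
for t,x0 in [('canister',(512,-115,12,-.09)),('jar',(528.5,74.7,12,0)),('mill',(521.4,-19.6,12,0)),('tray',(555,-23,0,-.09))]: print(t,fit(t,[(c,D)],x0,0,t in('canister','tray')))
im=bot.capture('top');save('e_top.png',cv2.resize(im[120:320,120:520],None,fx=2,fy=2))
D={t:bot.outline_of(t,'top') for t in('cucumber','pin')};D0=pickle.load(open('top.pkl','rb'))
print('cuc',D0['cucumber'][0]['pixel'],D['cucumber'][0]['pixel'])
E
```

```text
time: 67.25
tool_pos: [521.7, -19.5, 67.4]
tcp_rot: [3.141, -0.001, -0.091]
contact_force: [0.5, 1.0, 2.7]
grip_width: 42.3
finger_force: 30.0
time: 68.25
tool_pos: [522.2, -19.7, 281.1]
tcp_rot: [3.141, -0.006, -0.091]
contact_force: [0.8, 0.1, 0.7]
grip_width: 59.5
finger_force: 0.0
time: 68.95
tool_pos: [619.7, -28.4, 331.4]
tcp_rot: [3.142, 0.002, -0.091]
contact_force: [-0.2, -0.4, 1.3]
grip_width: 59.7
finger_force: 0.0
[619.74736084 -28.41529653 331.44031768] [ 3.14157931e+00  1.57782171e-03 -9.11692291e-02]
jar 0.68 [260. 221.] 229 283 200 253 1571
mill 0.62 [320. 231.] 305 339 203 259 1597
canister 0.95 [388. 222.] 367 419 202 256 1651
tray 0.78 [322. 179.] 224 423 146 239 13588
canister (array([ 5.11559e+02, -1.15963e+02,  1.20000e+01,  1.60000e-02]), np.float64(0.768), 1)
jar (array([533.242,  70.065,  12.   ,   0.   ]), np.float64(0.614), 1)
mill (array([522.587, -18.736,  12.   ,   0.   ]), np.float64(0.112), 1)
tray (array([ 5.55257e+02, -2.45270e+01,  0.00000e+00, -8.80000e-02]), np.float64(0.032), 1)
cuc [453.7, 162.7] [453.4, 164.6]
```

View pics/e1.png

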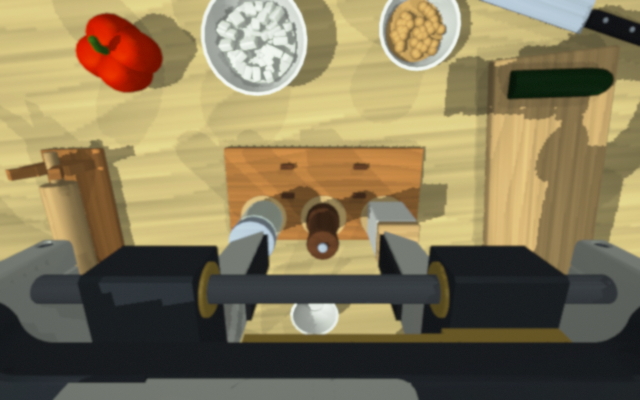

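View pics/e_top.png

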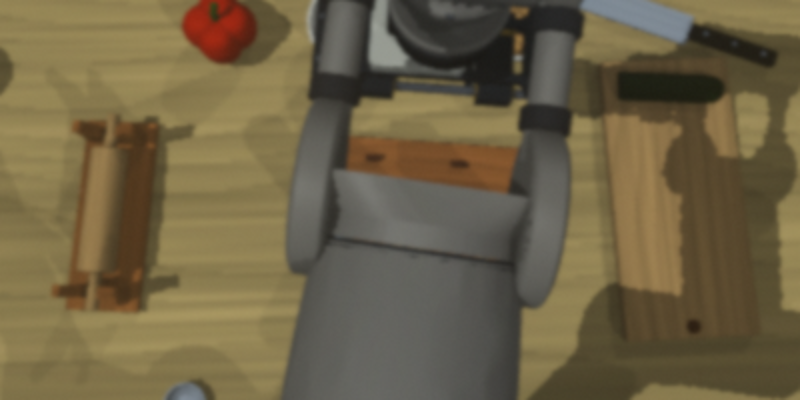

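The wrist view shows all three upright on their spots: jar (255,230), mill (322,230), canister (390,220). The fingers clip the jar and canister there, which spoils their fits, but they went down at their recorded grasp poses. The top view shows the pin in its stand and the cucumber where it was.

```bash
python3 -c "from plant import bot;print(bot.close_job())"
```

```text
the job is handed in; nothing more can be done
None
```

I handed the job in at about 69 s: the pin is seated in its stand, the jar, mill and canister are back upright on their tray spots (within about 1 mm by the arm's position readings), and the cucumber is undisturbed.

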